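Take the orange inspection lantern off its charger

ROBOT

A 7-joint arm with a two-finger parallel gripper is mounted at the origin on the work surface. World frame = base frame: x ahead of the robot, y to its left, z up, the work surface at z = 0. Lengths are in m, angles in rad, forces in N, time in s.
With the tool pointing down it reaches from about 0.35 to 0.9 m from the base axis. Payload 8.1 kg.
Tool frame: the origin (TCP) lies at the very end of the fingers, on their centre line; the grasp point (between the pads) lies arm.hold_point_z behind it (arm.hold_point_z is the distance from the TCP to the grasp point, in m); z points along the fingers, y is the line along which they close (so a half turn about z gives the same grasp; the last joint's range is limited). The gripper opens to 92 mm and grips with 3 to 60 N. Pads are 19 mm wide; open, the fingers measure 130 mm over their backs; the gripper's body (75 mm by 190 mm) begins 47 mm behind the grasp point.
Start: joints at [-1.231, 0.434, 0.025, 1.573, -0.012, 1.134, -0.075], TCP at [0.268, 0.565, 0.189] pointing down, gripper open.
Joint ranges: [-2.62, 2.62], [-0.44, 2.09], [-1.27, 1.32], [0.08, 2.57], [-1.32, 4.46], [0.12, 2], [-2.74, 2.74]. Speed limits (rad/s): [2.22, 2.22, 3.01, 3.01, 3.14, 3.14, 3.14].

INTERFACE

Orientations are given as a rotation vector (axis times angle).
In Python, from cell import arm, vision, job, cut_out gives the robot as it stands. The module is installed in compiled form; this text tells all that it offers.
- The arm moves only by the tool play_rows, never from a script. Its argument "increments" is text: rows parted by semicolons, each of 5 numbers parted by spaces: the shift along the tool's x, y, z in cm, then the turn about the tool's z in degrees, then the opening, from -1 (shut) to 1 (fully open), so that 0 is half open. A call has 1 to 5 rows; each row shifts and turns the commanded pose from where the row before left it, along the tool's axes as they then stand; what a row does not reach is not made up. A row lasts 1/12 s, in which the tool goes at most 41.7 mm and 7.16 degrees, less where a joint would pass 70% of its speed; a pose out of reach is approached as far as the arm can. A call is refused whole if a number of a shift passes 4.17 or a number of a turn 7.16, either way. A call with a gripper value outside its range is refused whole. The fingers move at their own pace and stop on an object; "grip_force" is the grip in N (left out, the last holds). Time passes only in rows, so rows that do not move let the fingers close. It gives the time, the measured TCP pose, the force, the opening and the grip force at its end, in the units of the state.
- arm.observe(): the state, without advancing time (a new reading comes with each control period).
- vision.get_image(name): name is "scene" or "top"; returns a dict with "frame" (420x560x3 uint8, red, green, blue), "z_map" (420x560 float32, m along the optical axis (not along the pixel's ray), 0 where there is no reading), "mtx" (3x3 intrinsics, pixels), "distortion" ([k1, k2, p1, p2, k3] as OpenCV has them; the pictures are not rectified), "cam_to_world" (4x4, takes a point from camera to world coordinates). Camera axes: x right, y up, looking along -z (the intrinsics and any distortion apply to the point x, -y, -z); pixel columns grow to the right and rows downward; lengths in m; the calibration is good to about 2 mm. A picture is of the moment at which its call begins.
- job.sign_off(): hands the job in; it is judged then, once.
Trained networks look in a picture, given as the dict that the camera call returned (one of the last four; its "shot" number tells which), for a name from the list of things; names that differ only in an ending like _2 or _b are one class to them, and where a whole thing is asked for, a point or a joint stands for the part that bears it (a point fixed in the world has none). Each returns a list of dicts, best first, with "confidence" (0 to 1); they miss things now and then, are a little off and sometimes report something else, mostly with a low value. They report only what shows in the picture. A call takes as long as a camera call. They do not tell look-alikes from the thing itself.
- cut_out(query, picture): "mask" (420x560 bool, what is visible of it) and "point" ([row, column] in pixels, amid what is visible of it).
The state is a dict: "clock": time; "joints": joint angles; "dq": joint speeds; "joint_efforts": joint torques, N m; "position": TCP position; "ee_rot": TCP orientation; "force": force on the tool from outside, world axes, zero at the start; "ft_torque": the same for the moment, N m; "width": opening from 0.0 (shut) to 1.0 (fully open); "gripper_force": force on a finger pad.
Only numpy, scipy, OpenCV 4.12 (cv2) and the standard library are available. Lean on these libraries where they do the work, as an engineer would, in place of code of your own. Each camera call takes 0.05 s, during which the arm holds its last target. There are 200 camera calls.

TASK

The machined flange is to be inspected before it is packed and needs light. Lift the orange lantern by its top handle up out of its charging stand and set it down gently, not dropped, upright in the middle of the white round pad, its whole foot on the pad, and let go. Leave the blue lantern in its stand and the flange where it is.

Things in the scene. Friction and masses are not known exactly. Their poses are not given: they have to be found in the camera images.
- orange_lantern_center (a point): Centre, 89 mm above the underside, of the loose upright orange battery lantern: 178 mm tall, foot and cap 84 mm in diameter, 0.45 kg. Handle bar over the cap: 16 x 16 mm, along this y axis, its middle 81 mm above this point; 63 mm free between its uprights, 48 mm under it. z up. It starts in a black round stand, 124 mm wide and fixed: seat 43 mm above the table, rim 10 mm higher, some 5 mm play.
- blue_lantern_center (a point): Centre, 89 mm above the underside, of the blue lantern. Same shape, size and kind of stand as the orange one; to be left alone.
- pad: White round flat pad, 130 mm in diameter and 4 mm thick, fixed on the green cutting mat. Origin at the centre of its underside, 3 mm above the table; z up.
- flange_center (a point): Centre (17 mm above its underside) of the loose aluminium flange lying on the green mat, 72 mm in diameter with a narrower hub, 34 mm high, 0.25 kg; to be left alone.
Mind the look-alikes: they are no part of the job. Of the things like the part that bears orange_lantern_center, leave any that is yellow; of the rest the smaller one is meant.

How it is judged:
On the way:
1. the orange lantern is lifted clear of its stand, more than 30 mm up (height (world z) of orange_lantern_center above 0.162 m and angle between orange_lantern_center's own z axis and vertical below 0.5 rad), for 0.1 s.
At the end, for the whole second after the job is handed in: The orange lantern stands at rest and upright (within 10 degrees) on the white pad, its centre within 20 mm of the pad's centre (so that its whole foot is on the pad); the blue lantern and the flange are within 15 mm of where they were at the start (horizontal distance between orange_lantern_center and pad below 0.02 m and z of orange_lantern_center in the frame of pad between 0.088 and 0.098 m and angle between orange_lantern_center's own z axis and vertical below 0.1745 rad and linear speed of orange_lantern below 0.02 m/s and angular speed of orange_lantern below 0.2 rad/s and distance of each of blue_lantern_center, flange_center from where it was at the start of the episode below 0.015 m); the robot touches nothing.
It fails at once if the orange lantern is dropped or thrown (moves faster than 0.5 m/s with nothing holding it, as after a fall of about 13 mm) (linear speed of orange_lantern above 0.5 m/s and contact force between each of the arm, the fingers and orange_lantern below 0.05 N).
It fails at once if the orange lantern is tipped over (more than 60 degrees) (angle between orange_lantern_center's own z axis and vertical above 1.05 rad).
It fails at once if the blue lantern or the flange is moved more than 15 mm (not (distance of each of blue_lantern_center, flange_center from where it was at the start of the episode below 0.015 m)).
It also fails if it takes over 45 s, if anything falls off the work surface, if the arm or the gripper's body presses on something with over 40 N, if the wrist force passes 120 N, or if a joint passes its speed limit or range.

## Working session

There is one attempt and no reset: what is moved stays moved. The work goes in short steps, Python scripts to look and compute and a tool call to move; the robot and the scene stay as the last step left them, time stands still between calls to the robot, and variables do not carry over. Pictures are saved under pics/ and viewed, at most 10 in all, crops included, and the job is handed in when it is done.

Besides the shell and the picture viewer there is one more tool, called after "Emit:" in YAML: its name, and indented under it one key for each argument. play_rows: Moves the arm, as the interface text tells. Its arguments: {"type":"object","properties":{"increments":{"type":"string"},"grip_force":{"type":"number"}},"required":["increments"]}

```bash
mkdir -p pics; cat > h.py <<'E'
import numpy as np, cv2
from cell import arm, vision, job, cut_out
def cloud(p):
    z=p["z_map"]; h,w=z.shape
    v,u=np.mgrid[:h,:w]
    q=cv2.undistortPoints(np.stack([u,v],-1).reshape(-1,1,2).astype(np.float64),np.array(p["mtx"]),np.array(p["distortion"])).reshape(h,w,2)
    c=np.stack([q[...,0]*z,-q[...,1]*z,-z,np.ones_like(z)],-1)
    P=(c@np.array(p["cam_to_world"]).T)[...,:3]; P[z<=0]=np.nan
    return P
def save(p,n): cv2.imwrite("pics/"+n,p["frame"][...,::-1])
E
python3 - <<'E'
from h import *
s=arm.observe(); print(s["position"],s["ee_rot"],s["width"],arm.hold_point_z)
ims=[]
for n in("top","scene"):
    p=vision.get_image(n); P=cloud(p); save(p,n+"0.png")
    print(n,np.round(p["cam_to_world"],2).tolist())
    for q in("orange_lantern_center","blue_lantern_center","pad","flange_center"):
        for d in cut_out(q,p):
            m=d["mask"]; X=P[m]; X=X[~np.isnan(X[:,0])]
            if len(X)==0: continue
            print(q,round(d["confidence"],2),np.round(d["point"]),m.sum(),"med",np.median(X,0).round(3),"lo",np.percentile(X,2,axis=0).round(3),"hi",np.percentile(X,98,axis=0).round(3),p["frame"][m].mean(0).round())
E
```

```text
[0.26759134 0.56418359 0.18793546] [-6.89929035e-01 -3.06468446e+00  2.44228629e-03] 1.0018894068405235 0.0188
top [[-0.02, 1.0, -0.06, 0.34], [-1.0, -0.02, -0.01, 0.13], [-0.01, 0.06, 1.0, 1.38], [0.0, 0.0, 0.0, 1.0]]
orange_lantern_center 0.9 [307. 202.] 1168 med [0.188 0.342 0.115] lo [ 0.142  0.308 -0.   ] hi [0.222 0.396 0.181] [200. 179.  33.]
orange_lantern_center 0.77 [232. 105.] 2851 med [0.373 0.57  0.166] lo [0.318 0.526 0.012] hi [0.43  0.64  0.261] [195.  87.  25.]
orange_lantern_center 0.73 [174. 229.] 1089 med [0.509 0.268 0.158] lo [0.476 0.231 0.063] hi [0.552 0.309 0.224] [225. 102.  24.]
blue_lantern_center 0.62 [195. 428.] 1332 med [ 0.459 -0.215  0.157] lo [ 0.425 -0.264  0.047] hi [ 0.501 -0.186  0.223] [ 27.  57. 159.]
pad 0.7 [150. 326.] 1695 med [0.594 0.028 0.007] lo [ 0.536 -0.029  0.002] hi [0.651 0.086 0.013] [247. 249. 245.]
flange_center 0.7 [241. 324.] 534 med [0.353 0.031 0.017] lo [ 0.323 -0.002  0.008] hi [0.384 0.062 0.042] [227. 230. 228.]
scene [[0.22, -0.8, 0.55, 1.07], [0.98, 0.18, -0.12, -0.01], [-0.0, 0.57, 0.82, 1.09], [0.0, 0.0, 0.0, 1.0]]
orange_lantern_center 0.93 [139. 330.] 1392 med [0.198 0.34  0.11 ] lo [0.151 0.305 0.002] hi [0.225 0.384 0.178] [168. 146.  55.]
orange_lantern_center 0.86 [227. 340.] 1713 med [0.532 0.261 0.156] lo [0.495 0.228 0.052] hi [0.559 0.305 0.222] [184.  88.  52.]
orange_lantern_center 0.75 [166. 437.] 3344 med [0.404 0.57  0.162] lo [0.325 0.527 0.008] hi [0.438 0.621 0.258] [168.  84.  53.]
blue_lantern_center 0.87 [248. 135.] 2051 med [ 0.481 -0.224  0.155] lo [ 0.437 -0.266  0.045] hi [ 0.506 -0.188  0.222] [ 41.  61. 130.]
pad 0.94 [296. 254.] 1915 med [0.6   0.025 0.007] lo [ 0.54  -0.032  0.002] hi [0.655 0.083 0.011] [241. 241. 236.]
flange_center 0.63 [214. 237.] 490 med [0.363 0.027 0.016] lo [ 0.317 -0.005  0.002] hi [0.388 0.059 0.04 ] [198. 198. 193.]
```

```bash
python3 - <<'E'
from h import *
from scipy.spatial.transform import Rotation as R
a=cv2.imread("pics/top0.png"); b=cv2.imread("pics/scene0.png")
cv2.imwrite("pics/crop.png",np.hstack([cv2.resize(a[110:310,60:260],(400,400)),cv2.resize(b[90:290,290:490],(400,400))]))
s=arm.observe(); print(R.from_rotvec(s["ee_rot"]).as_matrix().round(3).tolist())
for n in("top","scene"):
    p=vision.get_image(n); P=cloud(p)
    for q,c in(("or",(0.515,0.267)),("bl",(.465,-.225))):
        m=(np.hypot(P[...,0]-c[0],P[...,1]-c[1])<.07)
        H=P[m&(P[...,2]>.211)]
        r=cv2.minAreaRect((H[:,:2]*1000).astype(np.float32)); print(n,q,len(H),r,H[:,2].max().round(3))
        C=P[m&(P[...,2]>.14)&(P[...,2]<.18)]; (print(" cap",cv2.minEnclosingCircle((C[:,:2]*1000).astype(np.float32)),np.median(C[:,2])))
    m=(np.hypot(P[...,0]-.595,P[...,1]-.027)<.09)&(p["frame"].min(-1)>215)
    X=P[m]; X=X[abs(X[:,2]-.007)<.01]; print(n,"pad",cv2.minEnclosingCircle((X[:,:2]*1000).astype(np.float32)),X.mean(0))
E
```

```text
[[-0.904, 0.429, -0.0], [0.429, 0.904, -0.0], [-0.0, -0.0, -1.0]]
top or 261 ((516.0482177734375, 271.0867004394531), (83.65643310546875, 16.463294982910156), 78.68263244628906) 0.227
 cap ((515.9273681640625, 271.0027160644531), 42.340187072753906) 0.15749038836189144
top bl 245 ((464.0759582519531, -226.96812438964844), (16.21563720703125, 82.9063949584961), 17.291828155517578) 0.227
 cap ((463.2918395996094, -227.8270263671875), 43.12433624267578) 0.1569527763975347
top pad ((598.2030029296875, 26.349002838134766), 66.6642074584961) [0.59555658 0.02736758 0.00743767]
scene or 259 ((519.5562744140625, 267.80120849609375), (80.9341812133789, 18.372846603393555), 76.68758392333984) 0.225
 cap ((521.1673583984375, 268.5267639160156), 42.61497116088867) 0.15643411086008663
scene bl 307 ((465.7463684082031, -229.05288696289062), (18.375152587890625, 83.87889862060547), 15.418523788452148) 0.224
 cap ((467.13067626953125, -228.615478515625), 42.349853515625) 0.15640460104210224
scene pad ((596.5890502929688, 25.850887298583984), 64.31683349609375) [0.59856992 0.02573151 0.00685944]
```

View pics/top0.png

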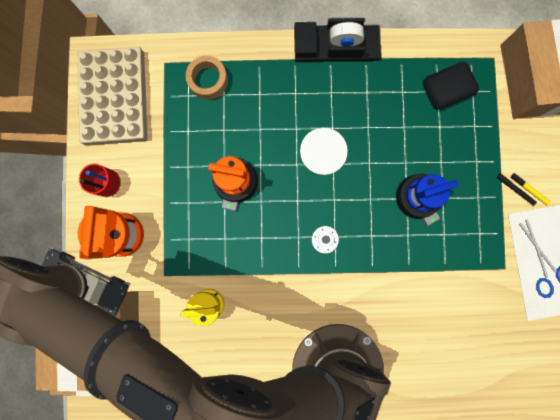

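View pics/crop.png

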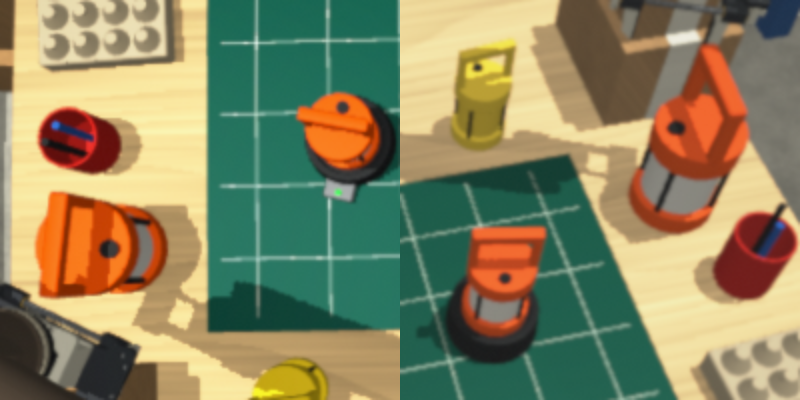

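Candidates in the top view are the yellow lantern at (205,308), the big orange one at (110,233), and the smaller orange one in the black stand at (233,177). The yellow one is excluded. Of the other two, the smaller at (233,177) is meant: the crop shows it in its stand, with its handle top at about 0.222 m as it should be. Its bar runs about 78° from x. I'll raise the arm first to clear the big lantern, then turn.

Emit:
play_rows:
  increments: "0 0 -4 0 1;0 0 -4 0 1;0 0 -4 0 1;0 0 -4 0 1;0 0 0 6.9 1"

```text
clock: 1.02
position: [0.269, 0.5673, 0.3578]
ee_rot: [0.87, 3.018, 0.02]
force: [-0.0, 0.5, 0.5]
width: 0.999
gripper_force: 0.0
```

Emit:
play_rows:
  increments: "0 0 0 7 1;0 0 0 7 1;0 0 0 7 1;0 0 0 7 1;0 0 0 7 1"

```text
clock: 1.43
position: [0.2678, 0.5647, 0.3488]
ee_rot: [-1.748, -2.61, -0.0]
force: [-0.2, 0.9, 0.3]
width: 1.002
gripper_force: 0.0
```

Emit:
play_rows:
  increments: "0 0 0 7 1;0 0 0 7 1;0 0 0 7 1;0 0 0 7 1;0 0 0 6.7 1"

```text
clock: 1.85
position: [0.2677, 0.5647, 0.3488]
ee_rot: [-2.447, -1.97, -0.0]
force: [-0.1, 0.2, 0.4]
width: 0.999
gripper_force: 0.0
```

```bash
cat > go.py <<'E'
import sys
from h import *
from scipy.spatial.transform import Rotation as R
t=np.array([float(x) for x in sys.argv[1:4]]); yaw=float(sys.argv[4]) if len(sys.argv)>4 else None
s=arm.observe(); M=R.from_rotvec(s["ee_rot"]).as_matrix()
print("t",s["clock"],"pos",s["position"].round(4),"yaw_y",np.degrees(np.arctan2(M[1,1],M[0,1])).round(2),"tilt",M[2,2].round(4),"q",np.round(s["joints"],2))
print("tool shift cm",(M.T@(t-s["position"])*100).round(2),"w",round(s["width"],3),"F",np.round(s["force"],1),s["gripper_force"])
E
python3 go.py .518 .2695 .29
```

```text
t 1.85 pos [0.2677 0.5647 0.3488] yaw_y -12.32 tilt -1.0 q [-1.41  0.36  0.29  1.32 -0.1   1.48 -1.34]
tool shift cm [-23.5   30.75   5.87] w 0.999 F [-0.1  0.2  0.4] 0.0
```

Emit:
play_rows:
  increments: "-1.8 2.4 0 0 1;-1.8 2.4 0 0 1;-1.8 2.4 0 0 1;-1.8 2.4 0 0 1;-1.8 2.4 0 0 1"

```text
clock: 2.27
position: [0.3673, 0.4506, 0.3489]
ee_rot: [-2.441, -1.978, -0.0]
force: [0.7, 1.1, 0.9]
width: 0.999
gripper_force: 0.0
```

Emit:
play_rows:
  increments: "-1.8 2.4 0 0 1;-1.8 2.4 0 0 1;-1.8 2.4 0 0 1;-1.8 2.4 0 0 1;-1.8 2.4 0 0 1"

```text
clock: 2.68
position: [0.466, 0.3376, 0.3489]
ee_rot: [-2.441, -1.978, -0.001]
force: [0.9, 0.9, 0.8]
width: 1.001
gripper_force: 0.0
```

Emit:
play_rows:
  increments: "-1.8 2.4 0 0 1;-1.8 2.2 1 0 1;-1.8 2.2 2 0 1;0 0 2 0 1;0 0 0 0 1"

```text
clock: 3.1
position: [0.5199, 0.2692, 0.2954]
ee_rot: [-2.445, -1.973, 0.008]
force: [-1.0, 1.3, -0.9]
width: 0.999
gripper_force: 0.0
```

```bash
python3 go.py .518 .2695 .197; python3 - <<'E'
from h import *
p=vision.get_image("scene"); f=p["frame"][130:300,250:430]; cv2.imwrite("pics/c2.png",cv2.resize(f[...,::-1],(600,567)))
E
```

```text
t 3.1 pos [0.5199 0.2692 0.2954] yaw_y -12.19 tilt -1.0 q [-0.89  0.31  0.44  1.53 -0.14  1.34 -0.65]
tool shift cm [ 0.03 -0.16  9.84] w 0.999 F [-1.   1.3 -0.9] 0.0
```

View pics/c2.png

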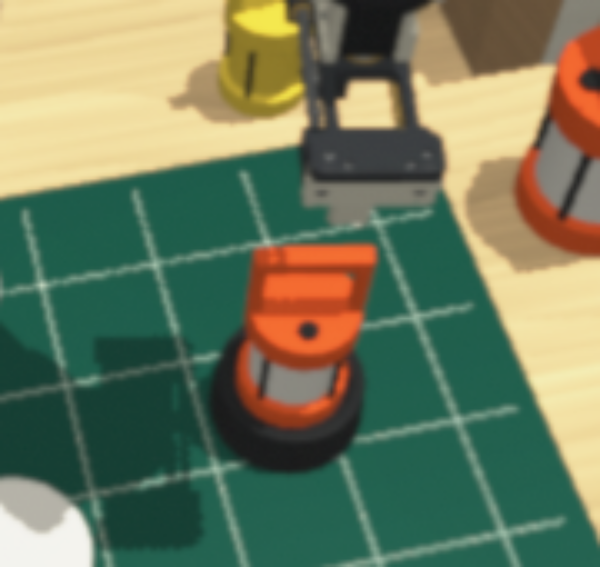

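The open gripper hangs above the small orange lantern's handle, at crop (370,190) against the bar at (315,255), with nothing in between. Descending now.

Emit:
play_rows:
  increments: "0 -0.1 2.5 0 1;0 0 2.5 0 1;0 0 2 0 1;0 0 1.5 0 1;0 0 1.2 0 1"

```text
clock: 3.57
position: [0.5188, 0.2741, 0.2017]
ee_rot: [-2.438, -1.98, -0.0]
force: [-0.3, -1.7, 0.8]
width: 0.999
gripper_force: 0.0
```

```bash
python3 go.py .518 .2695 .197
```

```text
t 3.5667 pos [0.5188 0.2741 0.2017] yaw_y -11.81 tilt -1.0 q [-0.88  0.37  0.42  1.68 -0.17  1.13 -0.62]
tool shift cm [-0.47  0.02  0.47] w 0.999 F [-0.3 -1.7  0.8] 0.0
```

Emit:
play_rows:
  increments: "-0.4 0 0.5 0 1;0 0 0 0 1;0 0 0 0 0;0 0 0 0 -0.6;0 0 0 0 -0.7"
  grip_force: 25

```text
clock: 3.98
position: [0.5193, 0.2688, 0.198]
ee_rot: [-2.441, -1.978, -0.003]
force: [0.6, 0.7, -0.1]
width: 0.827
gripper_force: 0.0
```

Emit:
play_rows:
  increments: "0 0 0 0 -0.8;0 0 0 0 -1;0 0 0 0 -1;0 0 0 0 -1;0 0 0 0 -1"

```text
clock: 4.4
position: [0.5187, 0.2682, 0.1967]
ee_rot: [2.441, 1.978, -0.0]
force: [0.7, 0.4, 0.8]
width: 0.468
gripper_force: 0.0
```

```bash
python3 go.py .518 .2695 .197
```

```text
t 4.4 pos [0.5187 0.2682 0.1967] yaw_y -11.97 tilt -1.0 q [-0.87  0.37  0.42  1.69 -0.17  1.11 -0.61]
tool shift cm [ 0.11 -0.1  -0.03] w 0.468 F [0.7 0.4 0.8] 0.0
```

Emit:
play_rows:
  increments: "0 0 0 0 -1;0 0 0 0 -1;0 0 0 0 -1;0 0 0 0 -1;0 0 0 0 -1"

```text
clock: 4.82
position: [0.5188, 0.2682, 0.1967]
ee_rot: [2.441, 1.978, -0.0]
force: [0.1, 0.4, 0.5]
width: 0.105
gripper_force: 0.0
```

Emit:
play_rows:
  increments: "0 0 0 0 -1;0 0 0 0 -1;0 0 0 0 -1;0 0 0 0 -1;0 0 0 0 -1"

```text
clock: 5.23
position: [0.5187, 0.2682, 0.1967]
ee_rot: [-2.441, -1.978, 0.0]
force: [0.3, -0.1, 0.9]
width: -0.002
gripper_force: 0.0
```

The gripper closed on nothing, so I'll look.

```bash
python3 - <<'E'
from h import *
o=[]
for n,(r,c) in(("scene",(130,250)),("top",(90,150))):
    p=vision.get_image(n); f=p["frame"][r:r+180,c:c+180]; o.append(cv2.resize(f[...,::-1],(400,400),interpolation=cv2.INTER_CUBIC))
    P=cloud(p); m=(np.hypot(P[...,0]-.518,P[...,1]-.27)<.07)&(P[...,2]>.15)&(P[...,2]<.23)&(p["frame"][...,0]>1.6*p["frame"][...,2])
    X=P[m]; print(n,len(X),X.mean(0) if len(X) else "", np.percentile(X,[2,98],axis=0).round(3).tolist())
cv2.imwrite("pics/c3.png",np.hstack(o))
E
```

```text
scene 645 [0.52898723 0.25806634 0.16643504] [[0.496, 0.228, 0.152], [0.558, 0.302, 0.221]]
top 3 [0.52482984 0.23081459 0.15437771] [[0.52, 0.229, 0.152], [0.529, 0.232, 0.158]]
```

View pics/c3.png

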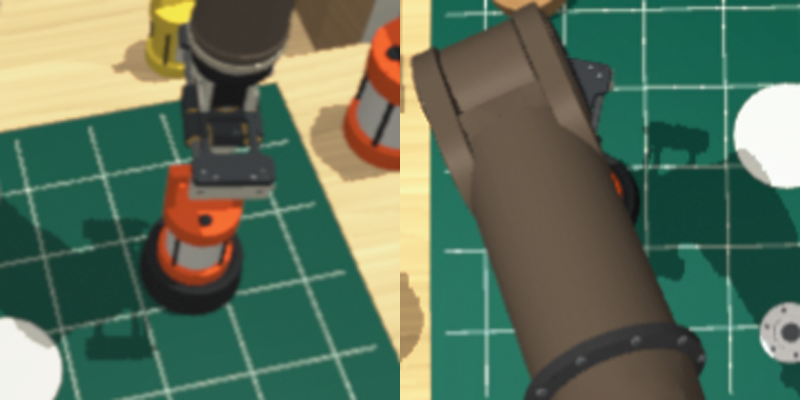

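```bash
python3 - <<'E'
from h import *
p=vision.get_image("scene"); P=cloud(p); f=p["frame"].astype(int)
r,c=slice(130,310),slice(250,430)
gray=(f.max(-1)-f.min(-1)<40)
near=(np.hypot(P[...,0]-.53,P[...,1]-.27)<.15)&gray&(P[...,2]>.17)
for lo in np.arange(.17,.36,.01):
    X=P[near&(P[...,2]>=lo)&(P[...,2]<lo+.01)]
    if len(X)>4: print(round(lo,2),len(X),np.percentile(X,[3,50,97],axis=0).round(3).tolist())
E
```

```text
0.29 10 [[0.545, 0.254, 0.296], [0.549, 0.26, 0.298], [0.551, 0.274, 0.299]]
0.3 121 [[0.435, 0.221, 0.301], [0.598, 0.257, 0.306], [0.61, 0.284, 0.31]]
0.31 188 [[0.435, 0.226, 0.311], [0.548, 0.253, 0.316], [0.609, 0.296, 0.32]]
0.32 338 [[0.488, 0.226, 0.321], [0.54, 0.251, 0.324], [0.615, 0.3, 0.329]]
0.33 181 [[0.444, 0.216, 0.33], [0.578, 0.251, 0.336], [0.618, 0.281, 0.34]]
0.34 775 [[0.444, 0.219, 0.341], [0.587, 0.254, 0.343], [0.614, 0.285, 0.347]]
0.35 90 [[0.51, 0.243, 0.35], [0.532, 0.262, 0.354], [0.541, 0.288, 0.36]]
```

The body's front edge measures z≈0.30 where 0.263 is expected, so the tool is apparently higher than its pose reads. I'll open, rise clear and measure the fingertips directly.

Emit:
play_rows:
  increments: "0 0 -2 0 1;0 0 -2 0 1;0 0 -2 0 1;0 0 -2 0 1;0 0 0 0 1"

```text
clock: 5.8
position: [0.5206, 0.2689, 0.2808]
ee_rot: [2.441, 1.977, 0.009]
force: [0.5, -0.2, -0.4]
width: 0.322
gripper_force: 0.0
```

Emit:
play_rows:
  increments: "0 0 0 0 1;0 0 0 0 1;0 0 0 0 1;0 0 0 0 1;0 0 0 0 1"

```text
clock: 6.22
position: [0.5184, 0.268, 0.276]
ee_rot: [-2.441, -1.978, 0.002]
force: [0.3, 0.1, 0.1]
width: 0.679
gripper_force: 0.0
```

Emit:
play_rows:
  increments: "0 0 0 0 1;0 0 0 0 1;0 0 0 0 1;0 0 0 0 1;0 0 0 0 1"

```text
clock: 6.63
position: [0.5188, 0.2682, 0.2767]
ee_rot: [2.441, 1.978, 0.0]
force: [-0.1, 1.2, -0.1]
width: 0.99
gripper_force: 0.0
```

```bash
python3 go.py .518 .2695 .197; python3 - <<'E'
from h import *
p=vision.get_image("scene"); P=cloud(p); f=p["frame"].astype(int)
gray=(f.max(-1)-f.min(-1)<45)
near=(np.hypot(P[...,0]-.53,P[...,1]-.27)<.15)&gray&(P[...,2]>.19)
for lo in np.arange(.19,.45,.01):
    X=P[near&(P[...,2]>=lo)&(P[...,2]<lo+.01)]
    if len(X)>2: print(round(lo,2),len(X),np.percentile(X,[3,50,97],axis=0).round(3).tolist())
cv2.imwrite("pics/c4.png",cv2.resize(p["frame"][120:270,270:420,::-1],(600,600),interpolation=cv2.INTER_CUBIC))
E
```

```text
t 6.6333 pos [0.5188 0.2682 0.2767] yaw_y -11.97 tilt -1.0 q [-0.89  0.32  0.44  1.57 -0.14  1.29 -0.64]
tool shift cm [ 0.11 -0.1   7.97] w 0.99 F [-0.1  1.2 -0.1] 0.0
0.31 6 [[0.472, 0.251, 0.316], [0.475, 0.276, 0.318], [0.551, 0.285, 0.32]]
0.32 19 [[0.473, 0.246, 0.321], [0.476, 0.282, 0.326], [0.574, 0.287, 0.329]]
0.33 38 [[0.459, 0.246, 0.33], [0.58, 0.255, 0.334], [0.583, 0.27, 0.339]]
0.34 24 [[0.579, 0.244, 0.341], [0.581, 0.253, 0.344], [0.583, 0.264, 0.347]]
0.38 121 [[0.577, 0.216, 0.381], [0.603, 0.249, 0.386], [0.611, 0.283, 0.39]]
0.39 216 [[0.467, 0.218, 0.39], [0.541, 0.244, 0.396], [0.609, 0.278, 0.399]]
0.4 186 [[0.441, 0.217, 0.401], [0.566, 0.25, 0.405], [0.615, 0.283, 0.41]]
0.41 200 [[0.447, 0.214, 0.41], [0.593, 0.253, 0.417], [0.617, 0.28, 0.42]]
0.42 894 [[0.443, 0.219, 0.42], [0.587, 0.254, 0.423], [0.614, 0.285, 0.428]]
0.43 122 [[0.506, 0.243, 0.43], [0.532, 0.26, 0.434], [0.54, 0.287, 0.44]]
0.44 106 [[0.519, 0.244, 0.44], [0.533, 0.267, 0.445], [0.541, 0.289, 0.45]]
```

View pics/c4.png

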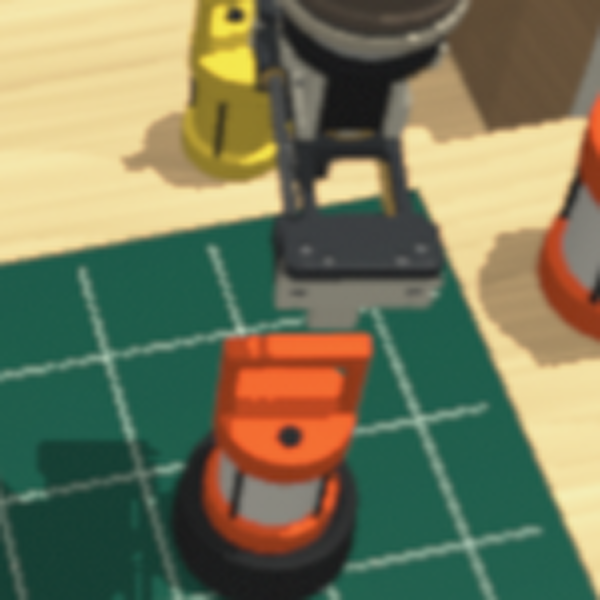

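The fingertips show at z≈0.316 while the pose reads 0.277, and the body bottom at 0.381 where 0.343 is expected. The tool is therefore about 38 mm higher than reported, with x and y right. The bar grasp corresponds to a reported z≈0.158.

Emit:
play_rows:
  increments: "0 0 3 0 1;0 0 3 0 1;0 0 2 0 1;0 0 1.5 0 1;0 0 1 0 1"

```text
clock: 7.1
position: [0.5179, 0.2678, 0.1699]
ee_rot: [-2.441, -1.977, 0.003]
force: [-0.4, 0.7, 0.3]
width: 1.004
gripper_force: 0.0
```

Emit:
play_rows:
  increments: "0 0 0.7 0 1;0 0 0.6 0 1;0 0 0 0 0;0 0 0 0 -1;0 0 0 0 -1"

```text
clock: 7.52
position: [0.5193, 0.2685, 0.1596]
ee_rot: [2.441, 1.977, 0.002]
force: [0.1, 0.2, -0.2]
width: 0.831
gripper_force: 0.0
```

Emit:
play_rows:
  increments: "0 0 0 0 -1;0 0 0 0 -1;0 0 0 0 -1;0 0 0 0 -1;0 0 0 0 -1"

```text
clock: 7.93
position: [0.5188, 0.2682, 0.1589]
ee_rot: [-2.441, -1.978, -0.0]
force: [-0.0, 0.4, 0.0]
width: 0.468
gripper_force: 0.0
```

Emit:
play_rows:
  increments: "0 0 0 0 -1;0 0 0 0 -1;0 0 0 0 -1;0 0 0 0 -1;0 0 0 0 -1"

```text
clock: 8.35
position: [0.5185, 0.2683, 0.1587]
ee_rot: [-2.441, -1.977, 0.001]
force: [-1.2, 0.6, 0.8]
width: 0.168
gripper_force: 25.0
```

Gripped: 15.5 mm opening at 25 N. Lifting.

Emit:
play_rows:
  increments: "0 0 -0.5 0 -1;0 0 -1 0 -1;0 0 -1.5 0 -1;0 0 -2 0 -1;0 0 -2 0 -1"
  grip_force: 35

```text
clock: 8.77
position: [0.5184, 0.2678, 0.2298]
ee_rot: [2.441, 1.977, -0.002]
force: [0.7, 0.2, -3.9]
width: 0.171
gripper_force: 35.0
```

Emit:
play_rows:
  increments: "0 0 -1 0 -1;0 0 -0.5 0 -1;0 0 0 0 -1;0 0 0 0 -1;0 0 0 0 -1"

```text
clock: 9.18
position: [0.5181, 0.2679, 0.2426]
ee_rot: [-2.441, -1.978, 0.003]
force: [0.2, 0.3, -4.0]
width: 0.169
gripper_force: 35.0
```

```bash
python3 go.py .597 .0265 .205; python3 - <<'E'
from h import *
p=vision.get_image("scene"); cv2.imwrite("pics/c5.png",cv2.resize(p["frame"][110:310,230:430,::-1],(500,500)))
E
```

```text
t 9.1833 pos [0.5181 0.2679 0.2426] yaw_y -11.97 tilt -1.0 q [-0.88  0.34  0.43  1.62 -0.15  1.22 -0.63]
tool shift cm [-21.98  12.74   3.77] w 0.169 F [ 0.2  0.3 -4. ] 34.9938029050827
```

View pics/c5.png

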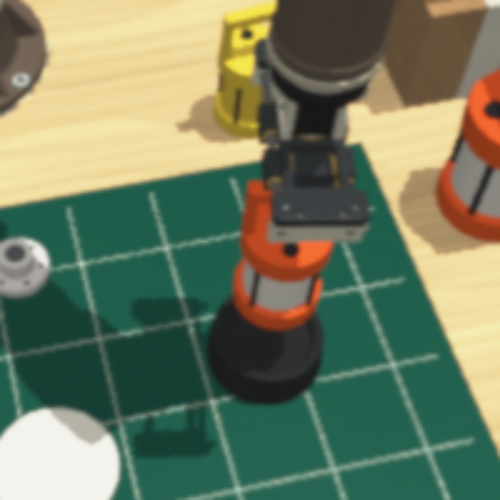

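The lantern hangs upright at crop (285,255), clear of its stand at (265,350), with a 4 N load. Carrying it to the pad.

Emit:
play_rows:
  increments: "-0.9 0.5 0 0 -1;-1.8 1.1 0 0 -1;-2.2 1.3 0 0 -1;-2.2 1.3 0 0 -1;-2.2 1.3 0 0 -1"

```text
clock: 9.65
position: [0.5534, 0.1637, 0.2432]
ee_rot: [2.441, 1.977, -0.002]
force: [0.4, -0.4, -4.2]
width: 0.17
gripper_force: 35.0
```

Emit:
play_rows:
  increments: "-2.2 1.3 0 0 -1;-2.2 1.3 0 0 -1;-2.2 1.3 0 0 -1;-2.2 1.3 0 0 -1;-1.8 1 0 0 -1"

```text
clock: 10.07
position: [0.5921, 0.0457, 0.2433]
ee_rot: [2.443, 1.975, -0.002]
force: [-0.3, -0.5, -4.7]
width: 0.17
gripper_force: 35.0
```

Emit:
play_rows:
  increments: "-1.2 0.6 0 0 -1;-0.7 0.4 0 0 -1;0 0 0 0 -1;0 0 0 0 -1;0 0 0 0 -1"

```text
clock: 10.48
position: [0.5974, 0.03, 0.2434]
ee_rot: [-2.439, -1.979, -0.0]
force: [-0.3, -0.5, -4.0]
width: 0.171
gripper_force: 35.0
```

```bash
python3 go.py .597 .0265 .205; python3 - <<'E'
from h import *
p=vision.get_image("scene"); P=cloud(p); f=p["frame"].astype(int)
m=(np.hypot(P[...,0]-.597,P[...,1]-.0265)<.08)&(f[...,0]>1.6*f[...,2])&(P[...,2]>.05)
X=P[m]
for lo in np.arange(.09,.3,.01):
    Y=X[(X[:,2]>=lo)&(X[:,2]<lo+.01)]
    if len(Y)>4: print(round(lo,2),len(Y),np.percentile(Y,[2,98],axis=0).round(3)[:,:2].tolist())
C=X[(X[:,2]>.1)&(X[:,2]<.125)]
print(X[:,2].min(),X[:,2].max())
cv2.imwrite("pics/c6.png",cv2.resize(p["frame"][170:370,150:350,::-1],(500,500)))
E
```

```text
t 10.4833 pos [0.5974 0.03   0.2434] yaw_y -11.89 tilt -1.0 q [-0.5   0.37  0.51  1.59 -0.19  1.23 -0.16]
tool shift cm [-0.36  0.03  3.84] w 0.171 F [-0.3 -0.5 -4. ] 34.993903040885925
0.13 47 [[0.606, -0.01], [0.638, 0.067]]
0.14 93 [[0.59, -0.009], [0.639, 0.069]]
0.15 163 [[0.59, -0.009], [0.638, 0.071]]
0.16 8 [[0.605, -0.003], [0.631, 0.064]]
0.17 8 [[0.606, -0.004], [0.631, 0.063]]
0.19 6 [[0.616, -0.003], [0.63, 0.054]]
0.2 7 [[0.619, -0.003], [0.631, 0.05]]
0.21 29 [[0.612, -0.005], [0.638, 0.069]]
0.22 78 [[0.616, -0.004], [0.639, 0.067]]
0.23 91 [[0.605, -0.002], [0.639, 0.067]]
0.24 87 [[0.581, 0.004], [0.638, 0.068]]
0.25 10 [[0.61, 0.061], [0.613, 0.069]]
0.26 11 [[0.61, 0.061], [0.613, 0.069]]
0.27 15 [[0.609, 0.061], [0.613, 0.07]]
0.28 11 [[0.61, 0.061], [0.613, 0.07]]
0.29 26 [[0.599, 0.002], [0.613, 0.072]]
0.1300381158230426 0.6586142591248878
```

View pics/c6.png

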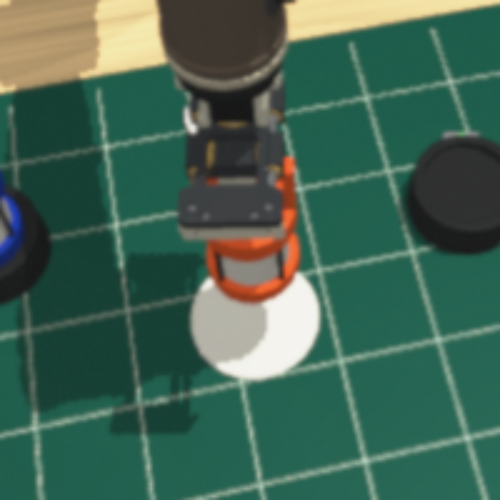

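The lantern is upright over the pad. The foot centre measures (0.597, 0.030), about 3.5 mm off in y. Contact with the pad is expected at reported z≈0.1227, about 12 cm down.

Emit:
play_rows:
  increments: "-0.3 0 1 0 -1;0 0 2 0 -1;0 0 2.5 0 -1;0 0 2.5 0 -1;0 0 2 0 -1"

```text
clock: 10.95
position: [0.596, 0.0264, 0.1413]
ee_rot: [-2.439, -1.979, 0.002]
force: [-0.2, -0.4, -3.1]
width: 0.17
gripper_force: 35.0
```

Emit:
play_rows:
  increments: "0 0 1 0 -1;0 0 0.4 0 -1;0 0 0 0 -1;0 0 0 0 -1;0 0 0 0 -1"

```text
clock: 11.37
position: [0.5982, 0.0257, 0.1311]
ee_rot: [2.44, 1.977, 0.003]
force: [1.3, -0.0, -4.3]
width: 0.172
gripper_force: 35.0
```

Emit:
play_rows:
  increments: "0 0 0.2 0 -1;0 0 0.2 0 -1;0 0 0.2 0 -1;0 0 0 0 -1;0 0 0 0 -1"

```text
clock: 11.78
position: [0.597, 0.0257, 0.1237]
ee_rot: [-2.441, -1.978, 0.0]
force: [-0.6, 0.6, -3.3]
width: 0.169
gripper_force: 35.0
```

Emit:
play_rows:
  increments: "0 0 0.1 0 -1;0 0 0 0 -1;0 0 0 0 -1;0 0 0 0 -1;0 0 0 0 -1"

```text
clock: 12.2
position: [0.5972, 0.0257, 0.1228]
ee_rot: [-2.441, -1.978, -0.0]
force: [0.6, 0.2, -4.3]
width: 0.174
gripper_force: 35.0
```

Emit:
play_rows:
  increments: "0 0 0.1 0 -1;0 0 0 0 -1;0 0 0 0 -1;0 0 0 0 -1;0 0 0 0 -1"

```text
clock: 12.62
position: [0.5975, 0.0257, 0.1226]
ee_rot: [2.441, 1.977, 0.002]
force: [-1.9, 1.3, 4.5]
width: 0.168
gripper_force: 35.0
```

Emit:
play_rows:
  increments: "0 0 0.1 0 -1;0 0 0 0 -1;0 0 0 0 -1;0 0 0 0 -1;0 0 0 0 -1"

```text
clock: 13.03
position: [0.5979, 0.0257, 0.1227]
ee_rot: [2.441, 1.977, 0.004]
force: [-4.8, 0.1, 14.8]
width: 0.17
gripper_force: 35.0
```

Contact: the force went from −4 to +15 N at exactly the expected height. Easing off 1 mm and releasing.

Emit:
play_rows:
  increments: "0 0 -0.15 0 -1;0 0 0 0 -0.6;0 0 0 0 -0.3;0 0 0 0 0;0 0 0 0 0.5"

```text
clock: 13.45
position: [0.5973, 0.0257, 0.1222]
ee_rot: [2.441, 1.977, 0.0]
force: [0.7, -1.1, -0.5]
width: 0.373
gripper_force: 0.0
```

Emit:
play_rows:
  increments: "0 0 0 0 1;0 0 0 0 1;0 0 0 0 1;0 0 0 0 1;0 0 0 0 1"

```text
clock: 13.87
position: [0.5972, 0.0257, 0.1222]
ee_rot: [-2.441, -1.978, -0.0]
force: [0.5, -0.1, -0.5]
width: 0.731
gripper_force: 0.0
```

Emit:
play_rows:
  increments: "0 0 0 0 1;0 0 0 0 1;0 0 0 0 1;0 0 0 0 1;0 0 0 0 1"

```text
clock: 14.28
position: [0.5971, 0.0257, 0.1222]
ee_rot: [-2.441, -1.978, -0.0]
force: [0.7, -1.2, -0.7]
width: 0.996
gripper_force: 0.0
```

Emit:
play_rows:
  increments: "0 0 -1 0 1;0 0 -2 0 1;0 0 -3 0 1;0 0 -3 0 1;0 0 -3 0 1"

```text
clock: 14.7
position: [0.5969, 0.0254, 0.2443]
ee_rot: [2.441, 1.977, 0.0]
force: [0.9, 0.4, 0.2]
width: 0.999
gripper_force: 0.0
```

Emit:
play_rows:
  increments: "0 0 -3 0 1;0 0 -2 0 1;0 0 0 0 1;0 0 0 0 1;0 0 0 0 1"

```text
clock: 15.12
position: [0.5967, 0.0257, 0.292]
ee_rot: [-2.441, -1.977, 0.0]
force: [-0.6, -0.3, 0.0]
width: 1.002
gripper_force: 0.0
```

```bash
python3 go.py .597 .0265 .205; python3 - <<'E'
from h import *
p=vision.get_image("scene"); P=cloud(p)
for q in("orange_lantern_center","blue_lantern_center","flange_center"):
    for d in cut_out(q,p):
        X=P[d["mask"]]; X=X[~np.isnan(X[:,0])]; print(q,round(d["confidence"],2),np.median(X,0).round(3),np.percentile(X,[2,98],axis=0).round(3).tolist())
cv2.imwrite("pics/c7.png",p["frame"][...,::-1])
E
```

```text
t 15.1167 pos [0.5967 0.0257 0.292 ] yaw_y -11.97 tilt -1.0 q [-0.5   0.34  0.52  1.51 -0.17  1.34 -0.17]
tool shift cm [0.08 0.01 8.7 ] w 1.002 F [-0.6 -0.3  0. ] 0.0
orange_lantern_center 0.73 [0.197 0.341 0.11 ] [[0.147, 0.305, 0.001], [0.226, 0.386, 0.178]]
orange_lantern_center 0.65 [0.403 0.571 0.162] [[0.324, 0.527, 0.009], [0.438, 0.624, 0.259]]
blue_lantern_center 0.93 [ 0.48  -0.224  0.155] [[0.439, -0.266, 0.048], [0.506, -0.188, 0.222]]
blue_lantern_center 0.36 [0.624 0.019 0.007] [[0.564, -0.036, 0.002], [0.659, 0.086, 0.012]]
flange_center 0.86 [0.37  0.027 0.017] [[0.351, 0.003, 0.009], [0.39, 0.054, 0.042]]
```

View pics/c7.png

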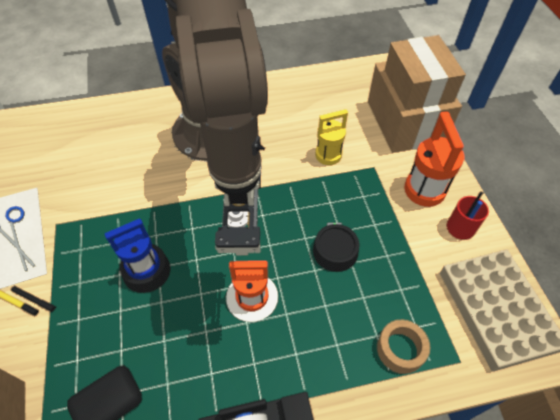

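The orange lantern stands upright in the middle of the white pad at (250,290), and the gripper is clear above it. The blue lantern (140,255) and the flange have not moved. Handing in.

```bash
python3 -c "
from cell import job; print(job.sign_off())"
```

```text
the job is handed in; nothing more can be done
None
```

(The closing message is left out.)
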